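# Nest the filling ware on the wash-up tray

## Robot

A 7-joint arm with a two-finger parallel gripper is mounted at the origin on the work surface. World frame = base frame: x ahead of the robot, y to its left, z up, the work surface at z = 0. Lengths are in m, angles in degrees, forces in N, time in s.
With the tool pointing down it reaches from about 0.425 to 0.875 m from the base axis. Payload 4.7 kg.
Tool frame: the origin (TCP) lies at the very end of the fingers, on their centre line; the grasp point (between the pads) lies 19 mm behind it; z points along the fingers, y is the line along which they close (so a half turn about z gives the same grasp; the last joint's range is limited). The gripper opens to 87 mm and grips with 3 to 60 N. Pads are 19 mm wide; open, the fingers measure 117 mm over their backs; the gripper's body (75 mm by 190 mm) begins 51 mm behind the grasp point.
Start: joints at [71.396, 18.392, -4.016, 83.108, 1.295, 78.541, -3.26], TCP at [0.216, -0.613, 0.223] pointing down, gripper open.
Joint ranges: [-163.93, 163.93], [-17.29, 119.83], [-79.2, 71.16], [3.27, 140.29], [-89.18, 269.18], [5.43, 117.66], [-154.24, 154.24]. Speed limits (degrees/s): [147.25, 147.25, 180, 180, 180, 180, 180].

## Interface

Orientations are given as [roll, pitch, yaw] about the fixed x, y, z axes, in that order (R = Rz(yaw) Ry(pitch) Rx(roll)).
In Python, from cell import telemetry, cams, env gives the robot as it stands.
- The arm moves only by the tool arm_command, never from a script. Its argument "series" is text: rows parted by semicolons, each of 5 numbers parted by spaces: the shift along the tool's x, y, z in mm, then the turn about the tool's z in rad, then the closure in counts, from 0 (fully open) to 255 (shut). A call has 1 to 20 rows; each row shifts and turns the commanded pose from where the row before left it, along the tool's axes as they then stand; what a row does not reach is not made up. A row lasts 1/12 s, in which the tool goes at most 41.7 mm and 7.16 degrees, less where a joint would pass 70% of its speed; a pose out of reach is approached as far as the arm can. A call is refused whole if a number of a shift passes 41.7 or a number of a turn 0.125, either way. A call with a gripper value outside its range is refused whole. The fingers move at their own pace and stop on an object; "squeeze" is the grip in N (left out, the last holds). Time passes only in rows, so rows that do not move let the fingers close. It gives the time, the measured TCP pose, the force, the opening and the grip force at its end, in the units of the state.
- telemetry.get_obs(): the state, without advancing time (a new reading comes with each control period).
- cams.read_camera(name): name is "scene" or "side" or "wrist"; returns the picture (480x640x3 uint8, blue, green, red); there is no depth.
- cams.calibration(name): a dict with "K" (3x3 intrinsics, pixels), "origin" and "rotation" of the camera in the world; the wrist camera has in their place "hand_eye" (4x4, takes a point from camera to tool coordinates, whose origin is the TCP and whose axes are the flange's). Camera axes: x right, y down, z forward; pixel columns grow to the right and rows downward; lengths in m; the calibration is good to about 2 mm. A picture is of the moment at which its call begins: read the wrist's pose just before it. calibration takes no time and is no camera call.
- env.sign_off(): hands the job in; it is judged then, once.
The state is a dict: "time_s": time; "qpos": joint angles; "joint_velocities": joint speeds; "effort": joint torques, N m; "tool_pos": TCP position; "tool_rot": TCP orientation; "force": force on the tool from outside, world axes, zero at the start; "wrist_torque": the same for the moment, N m; "grip_width": finger opening in m; "grasp_force": force on a finger pad.
Only numpy, scipy, OpenCV 4.12 (cv2) and the standard library are available. Lean on these libraries where they do the work, as an engineer would, in place of code of your own. Each camera call takes 0.05 s, during which the arm holds its last target. There are 200 camera calls.

## Task

Packing is over, so gather the steel filling ware into one loose stack on the wash-up tray: slide the filling hopper along its keyhole slot to the wide end, lift it out of the stand and lower it into the beaker that stands on the tray, then lower the dosing cup into the hopper. Ease each taper down only until it just rests in the one below, upright, and let go of it; never press, force or drop it in, or the pieces will jam. Keep the beaker standing where it is on the tray, and leave the carton, the scoop and the sachet box alone.

Things in the scene. Friction and masses are not known exactly. Their poses are not given: they have to be found in the camera images.
- stand: Bent sheet-steel filling stand, fixed, turned a little either way, left or right of the middle. Base plate 150 x 110, upright at its back (+x), level top plate 135 long (x -70 to +65), 90 wide, 5 thick, top face 125 above the bench, with a keyhole slot through it along x. Origin on the bench, z up. Nothing stands above the plate but the hopper.
- slot_wide (a point): Centre of the keyhole's round wide end, 38 mm across, at the plate's top face (stand x = -35). Axes as the stand's. A channel 24 wide runs from it along +x to the narrow end.
- slot_narrow (a point): Centre of the keyhole's round narrow end, 24 mm across, at the plate's top face (stand x = +15), 50 along +x from slot_wide.
- hopper: Plain steel filling hopper, about 0.16 kg, hanging in the slot within 10 mm of its narrow end. Origin: centre of the flat shoulder, 42 mm across, that rests on the plate; z up its axis. Below it a spout: neck 21 across to z = -10, then a bead 30 across to z = -16. The bead, 5 below the plate, is wider than the channel, so the hopper comes out only at the wide end.
- hopper_rim (a point): Centre of the hopper's open mouth, z = 70 mm over its shoulder. From z = 0 to 45 the body tapers, outer diameter 42.4 + 0.28 per mm of height; from z = 45 to 70 a straight rim band 60 across: grip across it, at any yaw. Inside diameter 36 + 0.28 per mm of height: 55.6 at the rim.
- beaker: Plain steel tapered beaker, about 0.45 kg, standing loose on the tray, 85 mm high, 51 across at the foot. Origin: centre of its underside, z up. The hopper comes to rest in it by its own weight with its shoulder at about z = 48, its rim band then 8 above the beaker's rim. The 8 degree tapers touch all round, hardly give, and jam if pushed with 20 to 30 N or run in fast.
- beaker_rim (a point): Centre of the beaker's mouth, z = 85 mm; rim 60 across outside, 52.8 inside. For the top 37 its inside has the hopper's taper; below, it is hollow down to z = 8, roomy enough for the spout.
- cup: Plain steel dosing cup, about 0.12 kg, standing on the bench near the middle, 70 mm high, closed foot. Origin: centre of its underside, z up. In the hopper it comes to rest by its own weight with its underside about 33 above the hopper's shoulder, its rim band then 8 above the hopper's rim.
- cup_rim (a point): Centre of the cup's open top, z = 70 mm. Outer diameter 45 at the foot, + 0.28 per mm of height to z = 45 (the hopper's taper); from z = 45 to 70 a straight rim band 60 across: grip across it, at any yaw.
- tray: Shallow steel wash-up tray, fixed, 153 (x) by 216 (y) mm, rim 16 high, floor 4 above the bench, on the other side of the bench from the stand. Origin: centre of its underside.
- carton: Bystander: tea carton of brown board, 62 x 42 mm, 150 high, standing at the left. Origin: centre of its underside.
- scoop: Bystander: steel hand scoop lying across the bench beyond the cup, 250 mm long, 72 wide, 72 high, handle to its -x. Origin on the bench under the back end of the trough.
- sachet_box: Bystander: open wooden box 80 (x) x 130 (y) mm, 65 high, with foil sachets standing in it up to 160 high, at the right. Origin: centre of its underside.

How it is judged:
By the outcome, as a careful person would: the job done as asked, in the order asked, and still so for the second after the job is handed in, with the robot touching nothing.
It also fails if it takes over 61 s, if anything falls off the work surface, if the arm or the gripper's body presses on something with over 40 N, if the wrist force passes 120 N, or if a joint passes its speed limit or range.

## Working session

There is one attempt and no reset: what is moved stays moved. The work goes in short steps, Python scripts to look and compute and a tool call to move; the robot and the scene stay as the last step left them, time stands still between calls to the robot, and variables do not carry over. Pictures are saved under pics/ and viewed, at most 10 in all, crops included, and the job is handed in when it is done.

Besides the shell and the picture viewer there is one more tool, called after "Emit:" in YAML: its name, and indented under it one key for each argument. arm_command: Moves the arm, as the interface text tells. Its arguments: {"type":"object","properties":{"series":{"type":"string"},"squeeze":{"type":"number"}},"required":["series"]}

```bash
mkdir -p pics; ls
cat > h.py <<'E'
import numpy as np, cv2
from cell import telemetry, cams, env
from scipy.spatial.transform import Rotation as R
E
python3 - <<'E'
from h import *
o=telemetry.get_obs(); print(o)
for n in("scene","side"):
    cv2.imwrite(f"pics/{n}0.png",cams.read_camera(n)); print(n,cams.calibration(n))
print(cams.calibration("wrist"))
E
```

```text
pics
{'time_s': 0.0, 'qpos': array([71.39719029, 18.43988112, -4.01580579, 83.17672802,  1.29532094,
       78.54097239, -3.25917384]), 'joint_velocities': array([-0.13178426, -0.00443358, -0.05804525, -0.05309301,  0.01780733,
       -0.03014838, -0.07275563]), 'effort': array([ 3.09441680e-05, -4.91287422e+01, -4.04000301e-01, -3.12528741e+01,
       -6.40635495e-02,  4.37452400e-02,  2.13025046e-04]), 'tool_pos': array([ 0.21578139, -0.61253261,  0.22143625]), 'tool_rot': array([-1.79887684e+02,  6.08329639e-03,  1.94137563e+01]), 'force': array([-0.57497238,  0.27705628,  0.14838084]), 'wrist_torque': array([ 0.00335407, -0.03173198,  0.02429954]), 'grasp_force': 0.0, 'grip_width': 0.08699048412837583}
scene {'K': array([[473.19418024,   0.        , 316.95604825],
       [  0.        , 473.19418024, 239.7248795 ],
       [  0.        ,   0.        ,   1.        ]]), 'origin': array([ 1.14672795, -0.35537044,  1.09196495]), 'rotation': array([-145.64676203,    0.92952751,   55.54693758])}
side {'K': array([[576.46649203,   0.        , 325.06723518],
       [  0.        , 576.46649203, 239.90415675],
       [  0.        ,   0.        ,   1.        ]]), 'origin': array([-0.04817491,  0.80487999,  1.00358901]), 'rotation': array([-129.22107943,   -1.18721527, -141.18965329])}
{'K': array([[361.07257186,   0.        , 321.47140162],
       [  0.        , 361.07257186, 241.11659746],
       [  0.        ,   0.        ,   1.        ]]), 'hand_eye': array([[ 4.45241698e-04, -9.68954027e-01, -2.47240560e-01,
         6.73519096e-02],
       [ 9.99999887e-01,  4.73214840e-04, -5.37200590e-05,
         2.63090054e-04],
       [ 1.69050170e-04, -2.47240508e-01,  9.68954128e-01,
        -1.61296020e-01],
       [ 0.00000000e+00,  0.00000000e+00,  0.00000000e+00,
         1.00000000e+00]])}
```

View pics/scene0.png

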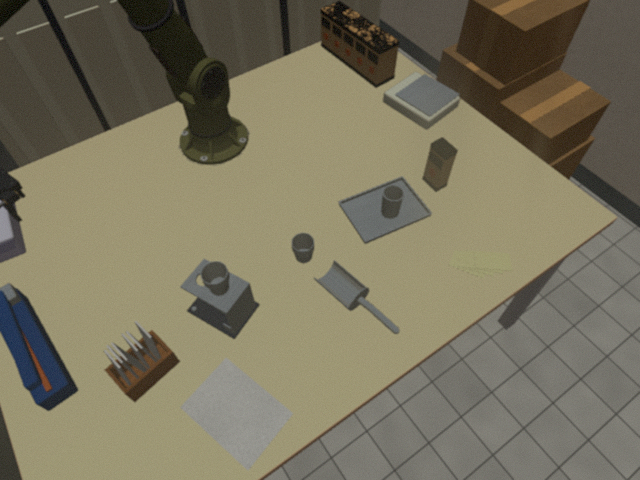

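View pics/side0.png

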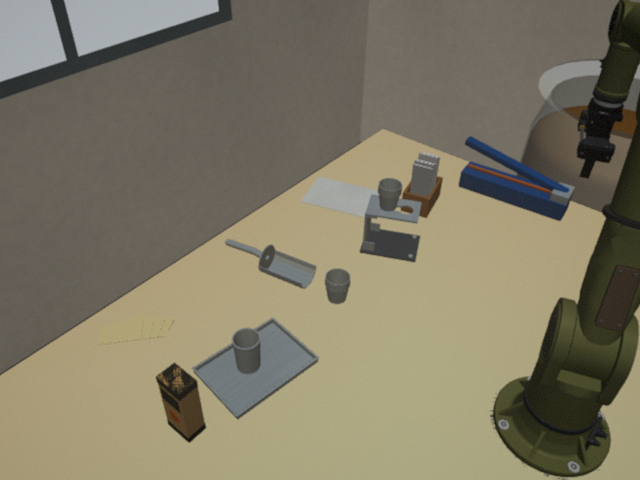

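Scene view: hopper rim ~(215,268), cup rim ~(303,241), beaker rim ~(392,191). Side view: hopper ~(390,184), cup ~(338,276), beaker ~(247,337), and the wide end of the slot ~(408,209). I'll enlarge crops of both.

```bash
cat >> h.py <<'E'
def cam(n,o=None):
    c=cams.calibration(n)
    if n!="wrist": return c["K"],np.array(c["origin"]),R.from_euler("xyz",c["rotation"],degrees=True).as_matrix()
    o=o or telemetry.get_obs(); H=c["hand_eye"]; Rt=R.from_euler("xyz",o["tool_rot"],degrees=True).as_matrix()
    return c["K"],o["tool_pos"]+Rt@H[:3,3],Rt@H[:3,:3]
def ray(C,p):
    K,o,r=C; d=r@np.linalg.inv(K)@[p[0],p[1],1]; return o,d
def atz(C,p,z):
    o,d=ray(C,p); return (o+d*(z-o[2])/d[2]).round(4)
def proj(C,X):
    K,o,r=C; v=K@(r.T@(np.array(X)-o)); return (v[:2]/v[2]).round(1)
E
python3 - <<'E'
from h import *
s=cam("scene");d=cam("side")
for n,a,b,z in(("hop",(215,268),(390,184),.195),("cup",(303,241),(338,276),.07),("beak",(392,191),(247,337),.089),("wide",(203,282),(408,209),.125)):
    print(n,atz(s,a,z),atz(d,b,z))
a=cv2.imread("pics/scene0.png");b=cv2.imread("pics/side0.png")
f=lambda i,x,y:cv2.resize(i[y:y+70,x:x+94],(400,298),interpolation=3)
cv2.imwrite("pics/c1.png",np.vstack([np.hstack([f(a,170,245),f(a,256,215)]),np.hstack([f(b,345,165),f(a,345,165)])]))
E
```

```text
hop [ 0.5656 -0.2483  0.195 ] [ 0.5746 -0.2581  0.195 ]
cup [ 0.5436 -0.0059  0.07  ] [ 0.5451 -0.0127  0.07  ]
beak [0.557  0.2801 0.089 ] [0.5636 0.2723 0.089 ]
wide [ 0.5382 -0.2808  0.125 ] [ 0.5277 -0.2834  0.125 ]
```

View pics/c1.png

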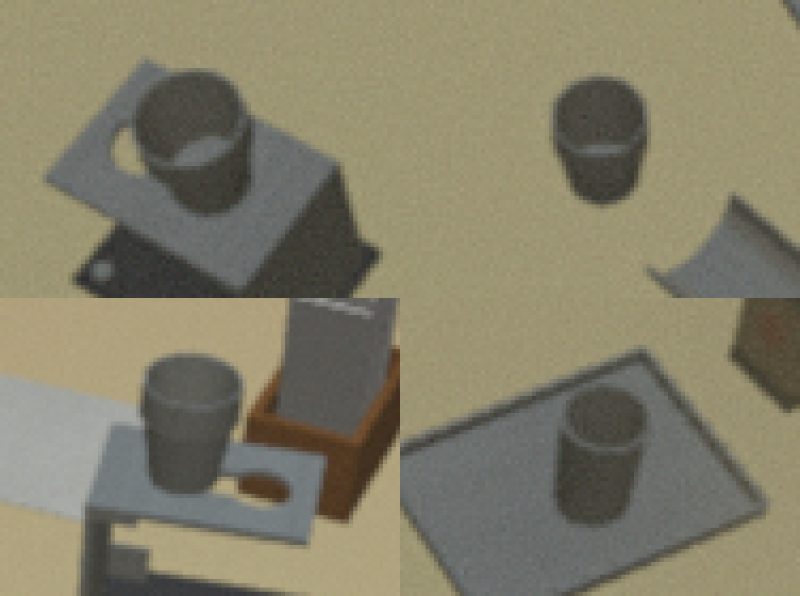

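Crop: hopper rim ellipse centre at ~(215,272.5) in scene and (390,184) in side. Cup (303,242), beaker (393.4,193). The four plate corners and the hole are visible, so I'll fit the stand.

Run:
```python
from h import *
s=cam("scene");d=cam("side");k=400/94
for n,a,b,z in(("hop",(215.1,272.5),(390.1,184.3),.195),("cup",(303,242),(338,276.5),.07),("beak",(393.4,193),(247,337.5),.089)):
    print(n,atz(s,a,z),atz(d,b,z))
# order: scene crop corners, side crop corners
A=[atz(s,(170+x/k,245+y/k),.125) for x,y in((145,60),(45,180),(240,290),(340,165))]
B=[atz(d,(345+x/k,165+y/k),.125) for x,y in((325,157),(308,245),(92,209),(112,127))]
print(np.array(A));print(np.array(B))
M=np.mean([A,B],0)
for P in (A,B): print(np.array([P[2]-P[1],P[3]-P[0],P[1]-P[0],P[2]-P[3]]), np.mean(P,0))
```

```text
hop [ 0.576  -0.2534  0.195 ] [ 0.5736 -0.2572  0.195 ]
cup [ 0.5463 -0.0077  0.07  ] [ 0.544  -0.0114  0.07  ]
beak [0.5647 0.2786 0.089 ] [0.5626 0.2733 0.089 ]
[[ 0.4826 -0.25    0.125 ]
 [ 0.5208 -0.3302  0.125 ]
 [ 0.6406 -0.2738  0.125 ]
 [ 0.6055 -0.1929  0.125 ]]
[[ 0.5178 -0.3334  0.125 ]
 [ 0.4783 -0.2495  0.125 ]
 [ 0.5967 -0.1955  0.125 ]
 [ 0.6374 -0.274   0.125 ]]
[[ 0.1198  0.0564  0.    ]
 [ 0.1229  0.0571  0.    ]
 [ 0.0382 -0.0802  0.    ]
 [ 0.0351 -0.0809  0.    ]] [ 0.562375 -0.261725  0.125   ]
[[ 0.1184  0.054   0.    ]
 [ 0.1196  0.0594  0.    ]
 [-0.0395  0.0839  0.    ]
 [-0.0407  0.0785  0.    ]] [ 0.55755 -0.2631   0.125  ]
```

Emit:
arm_command:
  series: "0 0 -40 0 0;0 0 -40 0 0;27 -12.9 0 0 0;27 -12.9 0 0 0;27 -12.9 0 0 0;27 -12.9 0 0 0;27 -12.9 0 0 0;27 -12.9 0 0 0;27 -12.9 0 0 0;27 -12.9 0 0 0;27 -12.9 0 0 0;27 -12.9 0 0 0;27 -12.9 0 0 0;27 -12.9 0 0 0;27 -12.9 0 0 0;27 -12.9 0 0 0;27 -12.9 0 0 0;27 -12.9 0 0 0;27 -12.9 0 0 0"
  squeeze: 12

```text
time_s: 1.68
tool_pos: [0.5766, -0.2525, 0.3021]
tool_rot: [-180.0, 0.0, 19.4]
force: [-0.1, -0.7, -0.4]
grip_width: 0.0871
grasp_force: 0.0
```

Emit:
arm_command:
  series: "0 0 0 -0.119 0;0 0 0 -0.119 0;0 0 0 -0.119 0;0 0 0 -0.119 0;0 0 0 -0.119 0;0 0 0 -0.119 0;0 0 0 -0.119 0;0 0 0 -0.119 0;0 0 0 -0.119 0;0 0 0 -0.119 0;0 0 0 -0.119 0;0 0 0 -0.119 0;0 0 0 -0.119 0;0 0 0 -0.119 0;0 0 0 0 0"

```text
time_s: 2.93
tool_pos: [0.5757, -0.2537, 0.3019]
tool_rot: [-180.0, -0.1, 115.0]
force: [-0.0, 0.7, -0.0]
grip_width: 0.0872
grasp_force: 0.0
```

Run:
```python
from h import *
o=telemetry.get_obs(); cv2.imwrite("pics/w1.png",cams.read_camera("wrist"))
print({k:o[k] for k in("time_s","qpos","tool_pos","tool_rot","force")})
np.save("w1.npy",np.r_[o["tool_pos"],o["tool_rot"]])
s=cam("wrist",o)
for X in((.575,-.2545,.195),(.5306,-.2763,.125),(.575,-.2545,.125)): print(proj(s,X))
```

```text
{'time_s': 2.9333, 'qpos': array([ 47.54601841,  17.42161544, -33.68512823,  78.02762455,
         9.55539604,  87.43825309,  39.68129888]), 'tool_pos': array([ 0.5757419 , -0.25372945,  0.30189873]), 'tool_rot': array([-1.79960329e+02, -5.02160928e-02,  1.15031877e+02]), 'force': array([-3.65660007e-04,  6.97871631e-01, -2.42870203e-03])}
[320.1 239.9]
[268.6 223. ]
[320.4 222.1]
```

View pics/w1.png

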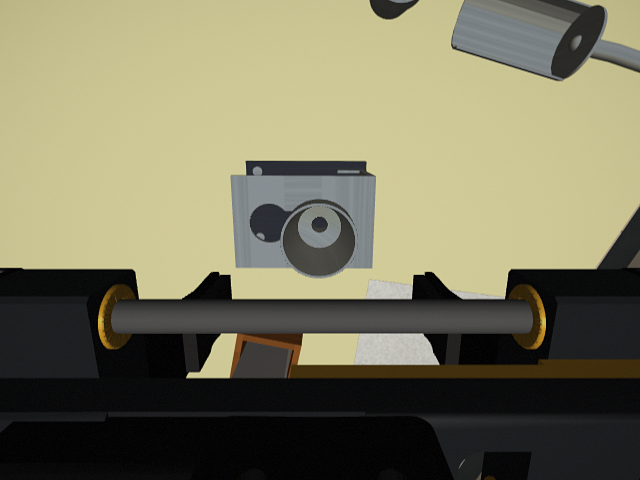

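The wrist view shows the hopper rim centred at ~(318.5,238), the wide hole at ~(268.5,223), and the plate edges level, so the tool y axis lies along the slot. Predictions agree within 2 px. Next I descend and grip.

Emit:
arm_command:
  series: "1 -2 26 0 0;0 0 26 0 0;0 0 26 0 0;0 0 26 0 0;0 0 26 0 0;0 0 9 0 0;0 0 0 0 0;0 0 0 0 255;0 0 0 0 255;0 0 0 0 255;0 0 0 0 255;0 0 0 0 255;0 0 0 0 255"
  squeeze: 12

```text
time_s: 4.07
tool_pos: [0.5741, -0.254, 0.1646]
tool_rot: [180.0, 0.1, 114.8]
force: [-0.5, -0.9, 3.4]
grip_width: 0.0591
grasp_force: 12.0
```

Emit:
arm_command:
  series: "0 0 -1.5 0 255;0 0 0 0 255;0 -4 0 0 255;0 -4 0 0 255;0 -4 0 0 255;0 -4 0 0 255;0 -4 0 0 255;0 -4 0 0 255"

```text
time_s: 4.73
tool_pos: [0.5514, -0.2641, 0.165]
tool_rot: [-180.0, 0.0, 114.8]
force: [-0.3, -0.2, -0.8]
grip_width: 0.0594
grasp_force: 12.0
```

Emit:
arm_command:
  series: "0 -4 0 0 255;0 -4 0 0 255;0 -4 0 0 255;0 -4 0 0 255;0 -4 0 0 255;0 -3 0 0 255;0 0 0 0 255"

```text
time_s: 5.32
tool_pos: [0.5304, -0.274, 0.1651]
tool_rot: [-180.0, 0.0, 114.8]
force: [-0.7, -0.3, -2.5]
grip_width: 0.0595
grasp_force: 12.0
```

Run:
```python
from h import *
o=telemetry.get_obs(); w=cams.read_camera("wrist"); print(o["tool_pos"],o["force"])
s=cams.read_camera("scene");d=cams.read_camera("side")
f=lambda i,x,y:cv2.resize(i[y:y+100,x:x+134],(400,298),interpolation=3)
cv2.imwrite("pics/c2.png",np.vstack([np.hstack([f(s,150,230),f(d,340,145)]),np.hstack([cv2.resize(w[150:390,160:482],(400,298)),f(d,150,330)])]))
c=cam("side");
for p in((190,435),(163,375)):print("carton",atz(c,p,0),atz(c,p,.15))
a=cam("scene");print(atz(a,(440,145),.15),atz(a,(436,182),0))
```

```text
[ 0.53041935 -0.27404981  0.16505993] [-0.71781358 -0.34666551 -2.47234227]
carton [0.5317 0.4681 0.    ] [0.445  0.5185 0.15  ]
carton [0.6848 0.4098 0.    ] [0.5753 0.4689 0.15  ]
[0.5408 0.4563 0.15  ] [0.5539 0.4679 0.    ]
```

View pics/c2.png

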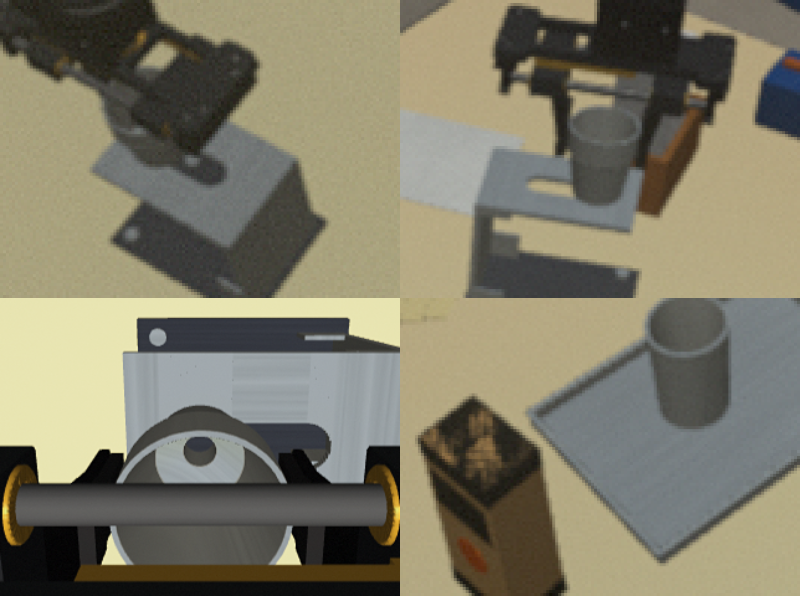

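The hopper is at the wide end: the plate edge is ~35 mm and the slot end ~61 mm from it, and the beaker is unmoved. The carton stands at about (0.55,0.46). I'll lift gently while watching the force.

Emit:
arm_command:
  series: "0 0 -2 0 255;0 0 -2 0 255;0 0 -2 0 255;0 0 -2 0 255;0 0 -2 0 255;0 0 -2 0 255;0 0 0 0 255"

```text
time_s: 6.05
tool_pos: [0.5315, -0.2735, 0.1777]
tool_rot: [180.0, 0.0, 114.9]
force: [-0.3, 0.5, -1.7]
grip_width: 0.0593
grasp_force: 12.0
```

Emit:
arm_command:
  series: "0 0 -5 0 255;0 0 -10 0 255;0 0 -15 0 255;0 0 -20 0 255;10 6.8 0 0 255;20 13.5 0 0 255;26 17.6 0 0 255;26 17.6 0 0 255;26 17.6 0 0 255;26 17.6 0 0 255;26 17.6 0 0 255;26 17.6 0 0 255;26 17.6 0 0 255"
  squeeze: 20

```text
time_s: 7.13
tool_pos: [0.5719, -0.0181, 0.227]
tool_rot: [180.0, 0.0, 114.9]
force: [1.2, -0.2, -1.8]
grip_width: 0.0592
grasp_force: 20.0
```

Emit:
arm_command:
  series: "26 17.6 0 0 255;26 17.6 0 0 255;26 17.6 0 0 255;26 17.6 0 0 255;26 17.6 0 0 255;26 17.6 0 0 255;16 11 0 0 255;0 0 0 0 255;0 0 0 0 255"

```text
time_s: 7.88
tool_pos: [0.6046, 0.1871, 0.2267]
tool_rot: [-180.0, -0.1, 115.1]
force: [-0.4, -0.3, -1.7]
grip_width: 0.0595
grasp_force: 20.0
```

Run:
```python
from h import *
o=telemetry.get_obs(); w=cams.read_camera("wrist"); print(o["tool_pos"],o["tool_rot"],o["qpos"].round(0))
np.save("w2.npy",np.r_[o["tool_pos"],o["tool_rot"]])
print(proj(cam("wrist",o),(.5636,.276,.089)))
cv2.imwrite("pics/w2.png",w)
```

```text
[0.60457337 0.18706515 0.22672707] [-1.79974000e+02 -5.60170598e-02  1.15103602e+02] [ 16.  22. -46.  84.  16.  81.  -6.]
[322.2 108.3]
```

View pics/w2.png

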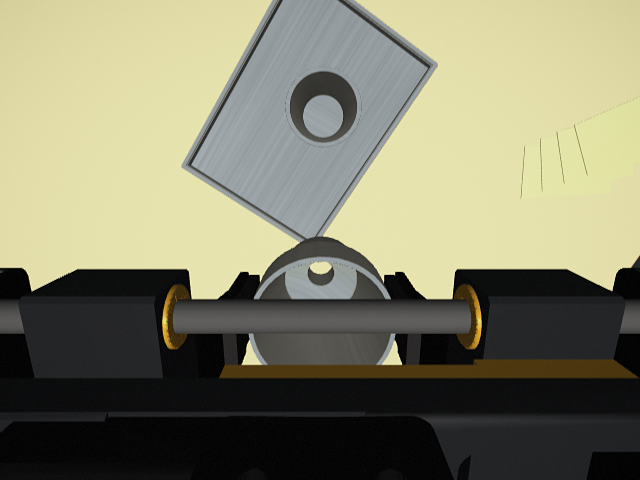

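Run:
```python
from h import *
v=np.load("w2.npy");o={"tool_pos":v[:3],"tool_rot":v[3:]};c=cam("wrist",o)
w=cv2.imread("pics/w2.png")
f=lambda x,y,n:cv2.resize(w[y:y+n,x:x+n],(400,400),interpolation=3)
cv2.imwrite("pics/c3.png",np.hstack([f(273,58,100),f(242,225,160)]))
Rt=R.from_euler("xyz",o["tool_rot"],degrees=True).as_matrix()
def circ(c0,r,z):
    P=np.array([proj(c,(c0[0]+r*np.cos(t),c0[1]+r*np.sin(t),z)) for t in np.linspace(0,6.28,361)]);return P.min(0),P.max(0)
print("beaker pred in/out",circ((.5636,.276),.0264,.089),circ((.5636,.276),.03,.089))
for dx in (0,.002):
  p=o["tool_pos"]+Rt@[dx,0,0]; print("hopper in/out",dx,circ(p,.0278,p[2]+.0304),circ(p,.03,p[2]+.0304))
```

```text
beaker pred in/out (array([288.5,  71.7]), array([356. , 143.3])) (array([283.8,  66.6]), array([360.6, 148. ]))
hopper in/out 0 (array([251.1, 255.9]), array([391.2, 384. ])) (array([245.5, 250.3]), array([396.8, 388.6]))
hopper in/out 0.002 (array([250.8, 250.8]), array([391.5, 379.8])) (array([245.2, 245.1]), array([397.1, 384.5]))
```

View pics/c3.png

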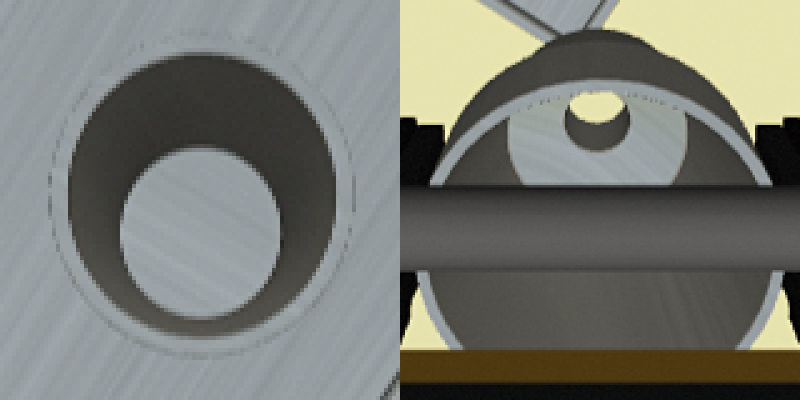

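Beaker bore spans 290–357 x 71–142.5 px, within 1 mm of the prediction. The held hopper's rim sits ~2.5 mm toward tool −x (outer top edge at row 257 against a predicted 250). The relative shift is (101, 1.3) mm.

Emit:
arm_command:
  series: "10 0.3 0 0 255;20 0.3 0 0 255;25 0.3 0 0 255;25 0.4 0 0 255;15 0 0 0 255;6 0 0 0 255;0 0 15 0 255;0 0 25 0 255;0 0 20 0 255;0 0 12 0 255;0 0 4 0 255;0 0 0 0 255;0 0 0 0 255"

```text
time_s: 9.02
tool_pos: [0.5651, 0.2764, 0.1519]
tool_rot: [179.9, 0.0, 114.8]
force: [0.4, -0.4, -1.8]
grip_width: 0.0595
grasp_force: 20.0
```

Run:
```python
from h import *
o=telemetry.get_obs(); w=cams.read_camera("wrist"); print(o["tool_pos"],o["tool_rot"],o["force"])
s=cams.read_camera("scene");d=cams.read_camera("side")
f=lambda i,x,y:cv2.resize(i[y:y+75,x:x+100],(400,300),interpolation=3)
cv2.imwrite("pics/c4.png",np.vstack([np.hstack([f(s,340,150),f(d,200,295)]),np.hstack([cv2.resize(w,(400,300)),f(w,275,235)])]))
```

```text
[0.56505605 0.27637891 0.15192838] [1.79935132e+02 7.87715714e-03 1.14814906e+02] [ 0.44284966 -0.37217422 -1.75515858]
```

View pics/c4.png

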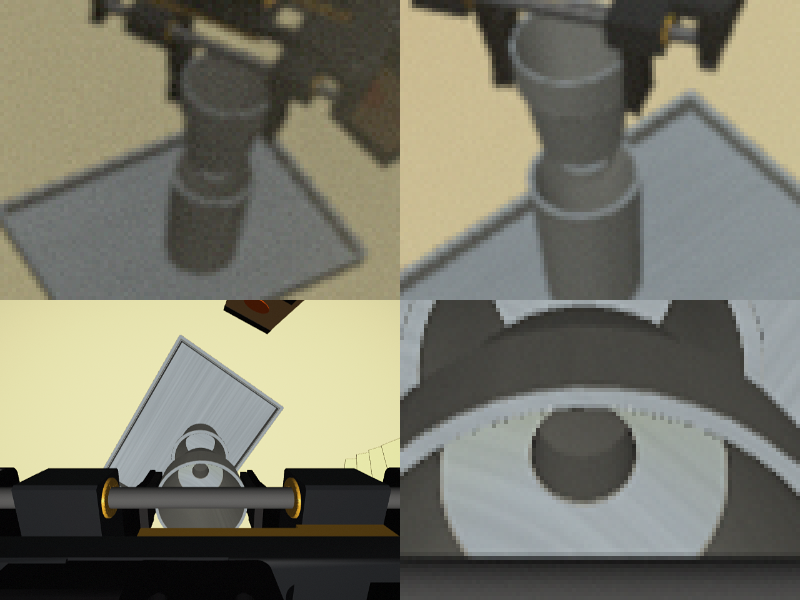

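Run:
```python
from h import *
P=[]
for i in range(4):
    w=cams.read_camera("wrist");o=telemetry.get_obs();P.append(np.r_[o["tool_pos"],o["tool_rot"]%360]);
P=np.array(P);print(P.round(4));m=P.mean(0);o={"tool_pos":m[:3],"tool_rot":m[3:]}
cv2.imwrite("pics/w3.png",w)
g=cv2.cvtColor(w,cv2.COLOR_BGR2GRAY)
print(g[185:275,317:324].mean(1).round().astype(int))
c=cam("wrist",o);Rt=R.from_euler("xyz",m[3:],degrees=True).as_matrix()
for dx in(-.003,0,.003):
  p=m[:3]+Rt@[dx,0,0]
  f=lambda r,z:min(proj(c,(p[0]+r*np.cos(t),p[1]+r*np.sin(t),z))[1] for t in np.linspace(0,6.28,361))
  print(dx,"beak out/in",f(.03,.089),f(.0264,.089),"hop band bottom/rim out/in",f(.03,m[2]+.004),f(.03,m[2]+.029),f(.0278,m[2]+.029))
```

```text
[[5.650000e-01 2.770000e-01 1.523000e-01 1.798823e+02 1.160000e-02
  1.148596e+02]
 [5.649000e-01 2.769000e-01 1.521000e-01 1.799066e+02 1.060000e-02
  1.148638e+02]
 [5.647000e-01 2.768000e-01 1.518000e-01 1.799283e+02 1.060000e-02
  1.148676e+02]
 [5.646000e-01 2.768000e-01 1.516000e-01 1.799512e+02 1.170000e-02
  1.148711e+02]]
[164 166 166 166 167 167 167 166 165 165 164 166 152 102  63  66  67  67
  67  66  67  66  60  84 141 163 162 163 153 147 164 162 161 161 161 163
 163 163 163 164 164 165 167 166 167 168 168 169 169 169 163 119  50  55
  56  57  64  71  70  71  71  71  72  71  71  71  72  72  71  71  68  96
 148 164 162 166 142  78  79  81  81  81  81  82  82  83  84  84  82  76]
-0.003 beak out/in 214.6 220.2 hop band bottom/rim out/in 240.8 256.9 262.4
0 beak out/in 209.9 215.5 hop band bottom/rim out/in 234.3 249.4 254.9
0.003 beak out/in 205.1 210.8 hop band bottom/rim out/in 227.8 241.7 247.3
```

Row profile: beaker rim outer edge at row 208.3 (relative +1.1 mm) and hopper rim at 256 (relative −2.7 mm). So I shift +3.7 mm in tool x before going down.

Emit:
arm_command:
  series: "2 0 0 0 255;1.7 0 0 0 255;0 0 5 0 255;0 0 10 0 255;0 0 10 0 255;0 0 8 0 255;0 0 5 0 255;0 0 3 0 255;0 0 2 0 255;0 0 0 0 255"
  squeeze: 8

```text
time_s: 10.2
tool_pos: [0.5626, 0.2798, 0.1075]
tool_rot: [-180.0, -0.0, 114.9]
force: [1.0, -0.8, -1.9]
grip_width: 0.0595
grasp_force: 8.0
```

Emit:
arm_command:
  series: "0 0 1 0 255;0 0 1 0 255;0 0 1 0 255;0 0 1 0 255;0 0 1 0 255;0 0 1 0 255;0 0 1 0 255;0 0 0 0 255"
  squeeze: 6

```text
time_s: 10.87
tool_pos: [0.5627, 0.2798, 0.1007]
tool_rot: [-180.0, 0.0, 114.9]
force: [-0.9, -0.2, -1.4]
grip_width: 0.0597
grasp_force: 6.0
```

Emit:
arm_command:
  series: "0 0 0.7 0 255;0 0 0.7 0 255;0 0 0.6 0 255;0 0 0 0 255;0 0 0 0 255"

```text
time_s: 11.28
tool_pos: [0.5628, 0.2799, 0.099]
tool_rot: [-180.0, 0.0, 114.9]
force: [0.0, 0.8, -1.7]
grip_width: 0.0595
grasp_force: 6.0
```

Emit:
arm_command:
  series: "0 0 0.7 0 255;0 0 0.7 0 255;0 0 0.6 0 255;0 0 0 0 255;0 0 0 0 255"

```text
time_s: 11.7
tool_pos: [0.5628, 0.2799, 0.0969]
tool_rot: [-180.0, 0.0, 114.9]
force: [0.2, 0.6, -2.2]
grip_width: 0.0599
grasp_force: 6.0
```

Emit:
arm_command:
  series: "0 0 0.5 0 255;0 0 0.5 0 255;0 0 0 0 255;0 0 0 0 255"

```text
time_s: 12.03
tool_pos: [0.5628, 0.2799, 0.096]
tool_rot: [-180.0, 0.0, 114.9]
force: [-0.4, 0.4, -2.1]
grip_width: 0.0593
grasp_force: 6.0
```

Emit:
arm_command:
  series: "0 0 0.5 0 255;0 0 0.5 0 255;0 0 0 0 255;0 0 0 0 255"

```text
time_s: 12.37
tool_pos: [0.5628, 0.2799, 0.0949]
tool_rot: [-180.0, 0.0, 114.9]
force: [-0.6, 0.5, -1.8]
grip_width: 0.0594
grasp_force: 6.0
```

Emit:
arm_command:
  series: "0 0 0.4 0 255;0 0 0.4 0 255;0 0 0 0 255;0 0 0 0 255"

```text
time_s: 12.7
tool_pos: [0.5628, 0.2799, 0.0941]
tool_rot: [-180.0, 0.0, 114.9]
force: [-0.1, 0.5, -2.5]
grip_width: 0.0596
grasp_force: 6.0
```

Emit:
arm_command:
  series: "0 0 0.4 0 255;0 0 0.4 0 255;0 0 0 0 255;0 0 0 0 255"

```text
time_s: 13.03
tool_pos: [0.5628, 0.2799, 0.0934]
tool_rot: [-180.0, 0.0, 114.9]
force: [1.0, 0.2, -1.3]
grip_width: 0.0593
grasp_force: 6.0
```

Emit:
arm_command:
  series: "0 0 0.4 0 255;0 0 0.4 0 255;0 0 0 0 255;0 0 0 0 255"

```text
time_s: 13.37
tool_pos: [0.5628, 0.2799, 0.0926]
tool_rot: [180.0, 0.0, 114.9]
force: [0.6, 0.4, -1.6]
grip_width: 0.0594
grasp_force: 6.0
```

Emit:
arm_command:
  series: "0 0 0.4 0 255;0 0 0.4 0 255;0 0 0 0 255;0 0 0 0 255"

```text
time_s: 13.7
tool_pos: [0.5629, 0.2799, 0.0918]
tool_rot: [180.0, 0.0, 114.9]
force: [0.0, 0.1, -2.1]
grip_width: 0.0594
grasp_force: 6.0
```

Emit:
arm_command:
  series: "0 0 0.4 0 255;0 0 0.4 0 255;0 0 0 0 255;0 0 0 0 255"

```text
time_s: 14.03
tool_pos: [0.563, 0.28, 0.0914]
tool_rot: [180.0, 0.0, 114.9]
force: [-0.7, -1.2, 1.6]
grip_width: 0.0594
grasp_force: 6.0
```

Emit:
arm_command:
  series: "0 0 0.4 0 255;0 0 0.4 0 255;0 0 0 0 255;0 0 0 0 255"

```text
time_s: 14.37
tool_pos: [0.563, 0.2801, 0.0909]
tool_rot: [180.0, 0.0, 114.9]
force: [-2.1, -1.8, 4.9]
grip_width: 0.0597
grasp_force: 6.0
```

Emit:
arm_command:
  series: "0 0 0.4 0 255;0 0 0.4 0 255;0 0 0 0 255;0 0 0 0 255"

```text
time_s: 14.7
tool_pos: [0.5627, 0.2799, 0.0904]
tool_rot: [-180.0, 0.0, 114.9]
force: [-2.6, -2.0, 7.7]
grip_width: 0.0596
grasp_force: 6.0
```

Contact at about z = 0.0915, with a side force of −3 N along tool y. I'll back off, shift slightly that way, and ease down again.

Emit:
arm_command:
  series: "0 0 -1.2 0 255;0 0 -0.8 0 255;0 -0.6 0 0 255;0 0 0 0 255;0 0 0 0 255"

```text
time_s: 15.12
tool_pos: [0.5619, 0.2795, 0.0906]
tool_rot: [-179.9, -0.0, 114.9]
force: [-0.8, 0.9, -5.3]
grip_width: 0.0596
grasp_force: 6.0
```

Emit:
arm_command:
  series: "0 0 0.4 0 255;0 0 0.4 0 255;0 0 0 0 255;0 0 0 0 255"

```text
time_s: 15.45
tool_pos: [0.562, 0.2796, 0.0906]
tool_rot: [-180.0, 0.0, 114.9]
force: [-1.7, -0.6, -2.1]
grip_width: 0.0594
grasp_force: 6.0
```

Emit:
arm_command:
  series: "0 0 0.4 0 255;0 0 0.4 0 255;0 0 0 0 255;0 0 0 0 255"

```text
time_s: 15.78
tool_pos: [0.5621, 0.2797, 0.0905]
tool_rot: [-180.0, 0.0, 114.9]
force: [-3.6, -2.7, 4.5]
grip_width: 0.0597
grasp_force: 6.0
```

Emit:
arm_command:
  series: "0 -0.4 -0.4 0 255;0 -0.4 -0.2 0 255;0 0 0 0 255;0 0 0 0 255"
  squeeze: 3

```text
time_s: 16.12
tool_pos: [0.5619, 0.2795, 0.0905]
tool_rot: [179.9, -0.0, 114.9]
force: [-0.5, -0.8, 1.8]
grip_width: 0.0596
grasp_force: 3.0
```

Emit:
arm_command:
  series: "0 0 -0.3 0 255;0 0 0 0 60;0 0 0 0 40;0 0 0 0 20;0 0 0 0 0;0 0 0 0 0"

```text
time_s: 16.62
tool_pos: [0.5616, 0.2794, 0.0907]
tool_rot: [180.0, -0.0, 114.9]
force: [0.3, 0.0, 0.3]
grip_width: 0.0832
grasp_force: 0.0
```

Run:
```python
from h import *
s=cams.read_camera("scene");d=cams.read_camera("side")
f=lambda i,x,y:cv2.resize(i[y:y+75,x:x+100],(400,300),interpolation=3)
cv2.imwrite("pics/c5.png",np.hstack([f(s,340,150),f(d,200,295)]))
o=telemetry.get_obs();print(o["tool_pos"],o["grip_width"],o["force"])
# coarse motion numbers to above cup look point: cup at tool +x 100
t=R.from_euler("xyz",o["tool_rot"],degrees=True).as_matrix(); c=np.array([.5450,-.0095,.2])
print((t.T@(c-o["tool_pos"])*1000).round(1))
```

```text
[0.56155683 0.27937382 0.09071205] 0.08540111953353996 [0.00136648 0.28894476 0.65168172]
[-255.1 -136.5 -109.3]
```

View pics/c5.png

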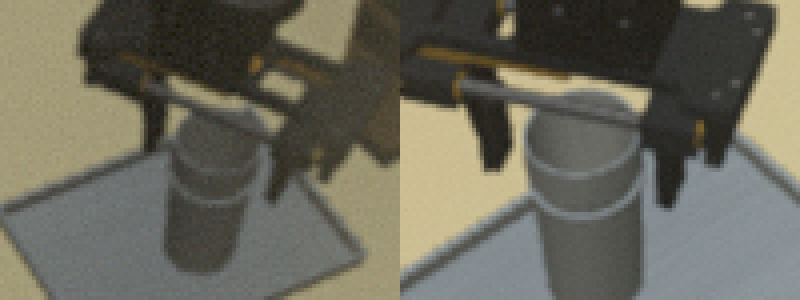

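Hopper sits upright in the beaker, with even rim gaps in both views. Now the cup.

Emit:
arm_command:
  series: "0 0 -5 0 0;0 0 -15 0 0;0 0 -30 0 0;0 0 -30 0 0;0 0 -30 0 0;-10 -5.3 0 0 0;-23 -12.3 0 0 0;-23 -12.3 0 0 0;-23 -12.3 0 0 0;-23 -12.3 0 0 0;-23 -12.3 0 0 0;-23 -12.3 0 0 0;-23 -12.3 0 0 0;-23 -12.3 0 0 0;-23 -12.3 0 0 0;-23 -12.3 0 0 0;-15 -8 0 0 0;0 0 0 0 0;0 0 0 0 0"

```text
time_s: 18.3
tool_pos: [0.5454, -0.01, 0.2017]
tool_rot: [179.9, 0.0, 114.7]
force: [0.1, 0.8, -0.2]
grip_width: 0.0867
grasp_force: 0.0
```

Run:
```python
from h import *
o=telemetry.get_obs();w=cams.read_camera("wrist");cv2.imwrite("pics/w4.png",w)
print(o["tool_pos"],o["tool_rot"])
c=cam("wrist",o); print(proj(c,(.545,-.0095,.07)),proj(c,(o["tool_pos"][0],o["tool_pos"][1],.07)))
hsv=cv2.cvtColor(w,cv2.COLOR_BGR2HSV); m=(hsv[...,1]<50).astype(np.uint8); m[265:]=0
n,l,st,ce=cv2.connectedComponentsWithStats(m)
print(st[st[:,4]>300]);
```

```text
[ 0.54535858 -0.00997992  0.20172924] [1.79937308e+02 4.05427377e-02 1.14745813e+02]
[321.  231.3] [321.1 232. ]
[[     0      0    640    480 288114]
 [   334      0    192     91   9066]
 [   286    193     72     72   4070]
 [   392    210    164     55   5950]]
```

The cup sits at ~(322,231) px, under the tool to within 1 mm. However, the scoop begins ~57 mm along the finger line, so I'll turn 90° before going down.

Emit:
arm_command:
  series: "1 0.5 0 0.121 0;0 0 0 0.121 0;0 0 0 0.121 0;0 0 0 0.121 0;0 0 0 0.121 0;0 0 0 0.121 0;0 0 0 0.121 0;0 0 0 0.121 0;0 0 0 0.121 0;0 0 0 0.121 0;0 0 0 0.121 0;0 0 0 0.121 0;0 0 0 0.121 0;0 0 0 0 0;0 0 0 0 0"

```text
time_s: 19.6
tool_pos: [0.5453, -0.0063, 0.2011]
tool_rot: [-180.0, -0.0, 25.1]
force: [-0.6, -0.0, -0.0]
grip_width: 0.087
grasp_force: 0.0
```

Run:
```python
from h import *
o=telemetry.get_obs();w=cams.read_camera("wrist");cv2.imwrite("pics/w5.png",w)
print(o["tool_pos"],o["tool_rot"],o["qpos"].round())
c=cam("wrist",o); x,y=o["tool_pos"][:2]
P=np.array([proj(c,(x+.03*np.cos(t),y+.03*np.sin(t),.07)) for t in np.linspace(0,6.28,361)]);print(P.min(0),P.max(0))
hsv=cv2.cvtColor(w,cv2.COLOR_BGR2HSV); m=(hsv[...,1]<50).astype(np.uint8); m[290:]=0
n,l,st,ce=cv2.connectedComponentsWithStats(m)
print(st[st[:,4]>300]);
```

```text
[ 0.54525339 -0.00627085  0.20111439] [-1.79992784e+02 -3.50894822e-02  2.51003892e+01] [ 29.   9. -34.  99.   5.  74. -71.]
[285.1 196.6] [357.3 267.1]
[[     0      0    640    480 253075]
 [     0      0    198    227  30476]
 [   312      0    129    150  13111]
 [   289    195     72     73   4083]
 [   493    239    147     51   4902]
 [     0    270    134     20   1129]]
```

View pics/w5.png

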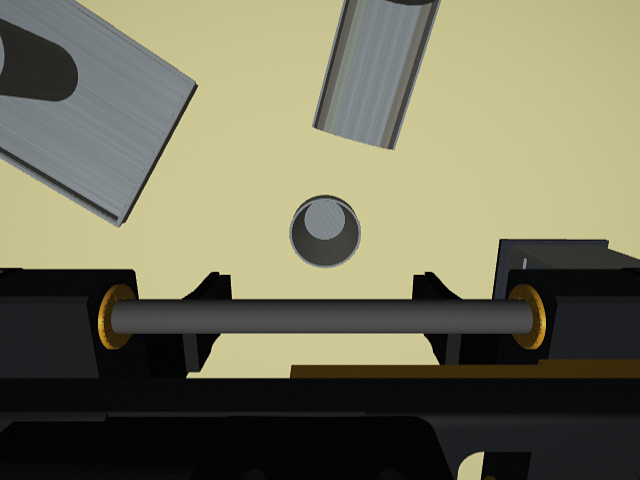

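Cup rim spans 289–361 x 195–267 px, so the offset is about +3 mm in tool y and +0.6 mm in tool x. The finger line is clear of the scoop and tray.

Emit:
arm_command:
  series: "0.5 1.5 20 0 0;0 1.5 30 0 0;0 0 30 0 0;0 0 30 0 0;0 0 30 0 0;0 0 18 0 0;0 0 5 0 0;0 0 0 0 0;0 0 0 0 255;0 0 0 0 255;0 0 0 0 255;0 0 0 0 255;0 0 0 0 255;0 0 0 0 255"
  squeeze: 15

```text
time_s: 20.82
tool_pos: [0.5473, -0.0106, 0.0386]
tool_rot: [180.0, -0.1, 24.7]
force: [-1.2, -0.3, 3.3]
grip_width: 0.0593
grasp_force: 15.0
```

Emit:
arm_command:
  series: "0 0 -10 0 255;0 0 -25 0 255;0 0 -35 0 255;0 0 -35 0 255;0 0 -35 0 255;0 0 -35 0 255;0 0 -16 0 255;0 0 0 0 255"

```text
time_s: 21.48
tool_pos: [0.5494, -0.0105, 0.2343]
tool_rot: [179.7, -0.4, 24.7]
force: [0.7, 0.3, -1.3]
grip_width: 0.0592
grasp_force: 15.0
```

Emit:
arm_command:
  series: "2.8 -5 0 0 255;2.8 -15 0 0 255;2.9 -25 0 0 255;2.9 -25 0 0 255;2.9 -25 0 0 255;2.9 -25 0 0 255;2.9 -25 0 0 255;2.9 -25 0 0 255;2.9 -25 0 0 255;2.9 -25 0 0 255;2.9 -25 0 0 255;2.8 -9.6 0 0 255;0 0 0 0 255;0 0 0 0 255;0 0 0 0 255"

```text
time_s: 22.73
tool_pos: [0.472, 0.2331, 0.2279]
tool_rot: [180.0, 0.1, 24.6]
force: [-0.4, 0.6, -0.4]
grip_width: 0.0592
grasp_force: 15.0
```

Run:
```python
from h import *
o=telemetry.get_obs();w=cams.read_camera("wrist");cv2.imwrite("pics/w6.png",w)
print(o["tool_pos"],o["tool_rot"],o["qpos"].round(),o["force"],o["grip_width"])
c=cam("wrist",o); t=R.from_euler("xyz",o["tool_rot"],degrees=True).as_matrix()
def circ(p,r,z):
    P=np.array([proj(c,(p[0]+r*np.cos(a),p[1]+r*np.sin(a),z)) for a in np.linspace(0,6.28,361)]);return P.min(0),P.max(0)
C=(.5628,.2770)
print("hop out/in",circ(C,.03,.122),circ(C,.0278,.122),"tool xy of C",(t.T@(np.r_[C,.122]-o["tool_pos"])*1000).round(1))
p=o["tool_pos"];print("cup band/out/in",circ(p,.03,p[2]+.007)[0],circ(p,.03,p[2]+.032),circ(p,.0278,p[2]+.032))
g=cv2.cvtColor(w,cv2.COLOR_BGR2GRAY).astype(int)
print("col",g[50:170,319:324].mean(1).round().astype(int).tolist())
y=int(proj(c,(*C,.122))[1]);print("row",y,g[y-1:y+2,265:380].mean(0).round().astype(int).tolist())
print("cupcol",g[215:290,319:324].mean(1).round().astype(int).tolist())
print("cuprow340",g[338:342,225:275].mean(0).round().astype(int).tolist(),g[338:342,370:420].mean(0).round().astype(int).tolist())
```

```text
[0.47201205 0.2330745  0.22793026] [1.79953927e+02 9.36159416e-02 2.46222585e+01] [ 14.   6. -46.  99.   5.  77. -98.] [-0.40545858  0.61504349 -0.38191963] 0.059248032370165335
hop out/in (array([274.7,  51.3]), array([361.3, 143.7])) (array([277.9,  54.9]), array([358.1, 140.5])) tool xy of C [101.   -2.2 105.8]
cup band/out/in [255.6 236.7] (array([244.4, 252.6]), array([397.2, 391.9])) (array([250. , 258.2]), array([391.6, 387.3]))
col [155, 155, 157, 159, 158, 134, 64, 58, 60, 60, 60, 61, 61, 61, 61, 61, 61, 61, 61, 60, 62, 61, 62, 61, 61, 61, 61, 60, 62, 61, 60, 58, 78, 131, 161, 156, 155, 156, 156, 157, 158, 157, 158, 158, 157, 158, 159, 160, 162, 157, 116, 56, 55, 103, 154, 164, 163, 163, 163, 163, 164, 165, 165, 165, 166, 166, 165, 160, 158, 165, 164, 166, 167, 167, 167, 167, 167, 167, 167, 167, 167, 164, 134, 79, 86, 84, 85, 84, 84, 79, 115, 161, 156, 125, 119, 164, 163, 163, 162, 161, 161, 162, 163, 163, 164, 165, 164, 162, 160, 160, 161, 161, 161, 161, 161, 161, 161, 161, 161, 161]
row 98 [165, 163, 161, 159, 158, 157, 156, 157, 155, 156, 150, 161, 162, 119, 58, 62, 63, 6
[... 520 characters left out ...]
200, 221, 226, 226, 226, 230, 203, 76, 50, 54, 55, 54, 53, 59, 65, 65, 66, 66, 65, 65, 65, 66, 66, 65, 66, 66, 66, 62, 84, 137, 162, 159, 159, 158, 159, 158, 158, 158, 159, 161, 161, 161, 162, 163, 162, 162, 162, 162, 161, 161, 160, 160, 159, 159, 158, 159, 161, 161, 161, 161, 161, 160, 160, 160]
cuprow340 [44, 44, 44, 44, 44, 43, 44, 44, 44, 44, 45, 25, 6, 8, 8, 9, 9, 8, 8, 8, 8, 6, 4, 69, 187, 160, 159, 160, 154, 92, 59, 62, 63, 64, 63, 65, 64, 65, 64, 66, 66, 66, 66, 67, 66, 66, 66, 66, 68, 67] [80, 80, 82, 81, 80, 78, 78, 77, 75, 77, 79, 78, 78, 76, 75, 74, 75, 74, 72, 100, 158, 160, 160, 164, 186, 61, 4, 7, 8, 7, 10, 8, 9, 10, 7, 8, 8, 25, 46, 42, 44, 42, 43, 43, 43, 43, 44, 44, 44, 42]
```

Emit:
arm_command:
  series: "10 -0.4 0 0 255;20 -0.4 0 0 255;25 -0.4 0 0 255;25 -0.4 0 0 255;15 -0.4 0 0 255;6.9 -0.4 0 0 255;0 0 0 0 255;0 0 15 0 255;0 0 20 0 255;0 0 15 0 255;0 0 6 0 255;0 0 2 0 255;0 0 0 0 255;0 0 0 0 255;0 0 0 0 255"

```text
time_s: 24.03
tool_pos: [0.5637, 0.28, 0.1721]
tool_rot: [180.0, -0.1, 24.7]
force: [-0.5, 0.3, -0.5]
grip_width: 0.059
grasp_force: 15.0
```

Run:
```python
from h import *
o=telemetry.get_obs();w=cams.read_camera("wrist");cv2.imwrite("pics/w7.png",w)
print(o["tool_pos"],o["tool_rot"],o["force"])
c=cam("wrist",o); t=R.from_euler("xyz",o["tool_rot"],degrees=True).as_matrix()
def circ(p,r,z):
    P=np.array([proj(c,(p[0]+r*np.cos(a),p[1]+r*np.sin(a),z)) for a in np.linspace(0,6.28,361)]);return P.min(0),P.max(0)
p=o["tool_pos"]
for d in(-2,0,2):
  q=p+t@[d/1000,0,0];print(d,"hop out/in",circ(q,.03,.122)[0],circ(q,.0278,.122)[0],"cup band/out",circ(q,.03,p[2]+.007)[0],circ(q,.03,p[2]+.032)[0])
g=cv2.cvtColor(w,cv2.COLOR_BGR2GRAY).astype(int)
print("col",[(180+i,int(v)) for i,v in enumerate(g[180:275,319:324].mean(1))])
for y in(225,230): print(y,g[y-1:y+2,265:380].mean(0).round().astype(int).tolist())
```

```text
[0.56367182 0.28000562 0.17206078] [ 1.79983936e+02 -1.10954796e-01  2.47303486e+01] [-0.46048287  0.26503501 -0.53647254]
-2 hop out/in [272.2 217.4] [275.8 221.1] cup band/out [255.8 241. ] [244.6 257.3]
0 hop out/in [272.1 214.1] [275.7 217.8] cup band/out [255.6 236.6] [244.3 252.2]
2 hop out/in [272.  210.8] [275.6 214.5] cup band/out [255.4 232.1] [244.1 247. ]
col [(180, 161), (181, 163), (182, 166), (183, 166), (184, 167), (185, 165), (186, 164), (187, 165), (188, 165), (189, 166), (190, 167), (191, 166), (192, 165), (193, 165), (194, 165), (195, 165), (196, 165), (197, 167), (198, 159), (199, 114), (200, 60), (201, 64), (202, 65), (203, 65), (204, 65), (205, 65), (206, 65), (207, 63), (208, 67), (209, 127), (210, 159), (211, 96), (212, 66), (213, 69), (214, 70), (215, 70), (216, 66), (217, 113), (218, 169), (219, 171), (220, 156), (221, 145), (222, 166), (223, 164), (224, 164), (225, 163), (226, 163), (227, 164), (228, 164), (229, 164), (230, 164), (231, 169), (232, 149), (233, 70), (234, 54), (235, 56), (236, 56), (237, 57), (238, 56), (239, 61), (240, 68), (241, 68), (242,
[... 811 characters left out ...]
, 115, 97, 70, 57, 65, 89, 111, 146, 171, 169, 167, 164, 166, 167, 167, 166, 165, 166, 166, 165, 166, 167, 166, 166, 166, 166, 166, 166]
230 [172, 172, 172, 173, 172, 171, 169, 170, 169, 168, 168, 167, 166, 166, 167, 165, 166, 166, 165, 167, 167, 166, 141, 86, 64, 79, 110, 146, 169, 167, 148, 117, 92, 72, 58, 56, 83, 156, 172, 166, 167, 167, 167, 166, 166, 168, 167, 168, 166, 166, 166, 168, 165, 161, 165, 155, 174, 168, 168, 162, 167, 169, 174, 170, 168, 169, 172, 172, 172, 175, 176, 174, 173, 172, 170, 171, 172, 171, 170, 173, 179, 176, 117, 70, 72, 71, 67, 86, 111, 134, 164, 174, 160, 138, 97, 64, 77, 140, 170, 168, 168, 169, 169, 167, 166, 166, 165, 165, 166, 166, 165, 164, 165, 165, 165]
```

Image and pose agree: the hopper axis lies +2 mm in tool y and −0.6 mm in tool x from the cup. I'll correct and recheck.

Emit:
arm_command:
  series: "-0.6 1 0 0 255;0 0.9 0 0 255;0 0 0 0 255;0 0 0 0 255;0 0 0 0 255;0 0 0 0 255"

```text
time_s: 24.58
tool_pos: [0.5634, 0.2778, 0.1707]
tool_rot: [-180.0, 0.0, 24.7]
force: [-0.0, 0.3, -1.1]
grip_width: 0.0592
grasp_force: 15.0
```

Run:
```python
from h import *
o=telemetry.get_obs();w=cams.read_camera("wrist");cv2.imwrite("pics/w8.png",w)
print(o["tool_pos"],o["tool_rot"],o["force"])
g=cv2.cvtColor(w,cv2.COLOR_BGR2GRAY).astype(int)
print("col",[(196+i,int(v)) for i,v in enumerate(g[196:260,319:324].mean(1))])
for y in(225,230): print(y,[(275+i,int(v)) for i,v in enumerate(g[y-1:y+2,275:370].mean(0))])
for y in(340,): print(y,g[y-2:y+2,240:260].mean(0).astype(int),g[y-2:y+2,384:400].mean(0).astype(int))
```

```text
[0.56336925 0.27782537 0.17067867] [-1.79999556e+02  9.43930487e-03  2.47453811e+01] [-0.01508178  0.33735529 -1.13021026]
col [(196, 169), (197, 143), (198, 68), (199, 63), (200, 64), (201, 64), (202, 65), (203, 64), (204, 64), (205, 64), (206, 59), (207, 110), (208, 160), (209, 121), (210, 64), (211, 68), (212, 68), (213, 68), (214, 63), (215, 108), (216, 166), (217, 170), (218, 161), (219, 153), (220, 164), (221, 164), (222, 164), (223, 163), (224, 164), (225, 165), (226, 166), (227, 170), (228, 162), (229, 153), (230, 175), (231, 178), (232, 151), (233, 70), (234, 54), (235, 57), (236, 56), (237, 57), (238, 56), (239, 60), (240, 68), (241, 68), (242, 68), (243, 68), (244, 68), (245, 69), (246, 68), (247, 69), (248, 69), (249, 69), (250, 69), (251, 69), (252, 69), (253, 65), (254, 87), (255, 143), (256, 168), (257, 166), (258, 165), (259, 165)]
225 [(275, 166), (276, 167), (277, 165), (278, 165), (279, 166), (280, 166), (281, 167), (282, 168), (283, 168), (284, 171), (285, 174), (286, 158), (287, 99), (288, 72), (289, 66), (290, 79), (291, 89), (292, 118), (293, 146), (294, 165), 
[... 1471 characters left out ...]
73), (324, 165), (325, 172), (326, 163), (327, 165), (328, 163), (329, 169), (330, 176), (331, 174), (332, 174), (333, 174), (334, 173), (335, 171), (336, 170), (337, 173), (338, 172), (339, 171), (340, 171), (341, 173), (342, 177), (343, 178), (344, 177), (345, 149), (346, 73), (347, 73), (348, 73), (349, 71), (350, 67), (351, 81), (352, 103), (353, 136), (354, 167), (355, 177), (356, 160), (357, 123), (358, 83), (359, 66), (360, 99), (361, 165), (362, 167), (363, 166), (364, 166), (365, 166), (366, 169), (367, 169), (368, 167), (369, 167)]
340 [  9   9   7   8   8   9   5   5  72 180 168 165 167 160  96  61  65  66
  66  67] [ 78  78  79  77  76 108 165 167 165 170 190  64   4   8   7  11]
```

Emit:
arm_command:
  series: "0.4 0 0 0 255;0 0 4 0 255;0 0 8 0 255;0 0 8 0 255;0 0 7 0 255;0 0 5 0 255;0 0 2 0 255;0 0 1 0 255;0 0 0 0 255;0 0 0 0 255"
  squeeze: 6

```text
time_s: 25.47
tool_pos: [0.564, 0.2781, 0.136]
tool_rot: [180.0, -0.0, 24.7]
force: [-0.1, 0.8, -0.5]
grip_width: 0.0593
grasp_force: 6.0
```

Emit:
arm_command:
  series: "0 0 1 0 255;0 0 1 0 255;0 0 1 0 255;0 0 1 0 255;0 0 1 0 255;0 0 1 0 255;0 0 0 0 255;0 0 0 0 255"
  squeeze: 5

```text
time_s: 26.13
tool_pos: [0.5637, 0.2779, 0.1296]
tool_rot: [180.0, 0.0, 24.7]
force: [0.1, 0.3, -1.6]
grip_width: 0.0593
grasp_force: 5.0
```

Emit:
arm_command:
  series: "0 0 0.5 0 255;0 0 0.5 0 255;0 0 0 0 255;0 0 0 0 255"

```text
time_s: 26.47
tool_pos: [0.5638, 0.2779, 0.1287]
tool_rot: [180.0, 0.0, 24.7]
force: [0.8, 0.1, -1.0]
grip_width: 0.0598
grasp_force: 5.0
```

Emit:
arm_command:
  series: "0 0 0.5 0 255;0 0 0.5 0 255;0 0 0 0 255;0 0 0 0 255"

```text
time_s: 26.8
tool_pos: [0.5637, 0.2779, 0.1276]
tool_rot: [180.0, 0.0, 24.7]
force: [-0.5, 0.3, -1.2]
grip_width: 0.0595
grasp_force: 5.0
```

Emit:
arm_command:
  series: "0 0 0.5 0 255;0 0 0.5 0 255;0 0 0 0 255;0 0 0 0 255"

```text
time_s: 27.13
tool_pos: [0.5638, 0.2779, 0.1267]
tool_rot: [180.0, 0.0, 24.7]
force: [-0.6, -0.3, -0.8]
grip_width: 0.0593
grasp_force: 5.0
```

Emit:
arm_command:
  series: "0 0 0.4 0 255;0 0 0.4 0 255;0 0 0 0 255;0 0 0 0 255"

```text
time_s: 27.47
tool_pos: [0.5638, 0.2779, 0.1259]
tool_rot: [180.0, 0.0, 24.7]
force: [0.3, 0.7, -1.3]
grip_width: 0.0597
grasp_force: 5.0
```

Emit:
arm_command:
  series: "0 0 0.4 0 255;0 0 0.4 0 255;0 0 0 0 255;0 0 0 0 255"

```text
time_s: 27.8
tool_pos: [0.5638, 0.2779, 0.1251]
tool_rot: [180.0, 0.0, 24.7]
force: [-0.8, -0.3, -0.9]
grip_width: 0.0597
grasp_force: 5.0
```

Emit:
arm_command:
  series: "0 0 0.4 0 255;0 0 0.4 0 255;0 0 0 0 255;0 0 0 0 255"

```text
time_s: 28.13
tool_pos: [0.5638, 0.2779, 0.1243]
tool_rot: [180.0, 0.0, 24.7]
force: [-0.2, 0.5, 0.0]
grip_width: 0.0598
grasp_force: 5.0
```

Emit:
arm_command:
  series: "0 0 0.4 0 255;0 0 0 0 255;0 0 0 0 255"

```text
time_s: 28.38
tool_pos: [0.5638, 0.2779, 0.1239]
tool_rot: [180.0, -0.0, 24.7]
force: [0.6, -0.2, -2.2]
grip_width: 0.0594
grasp_force: 5.0
```

Emit:
arm_command:
  series: "0 0 0.4 0 255;0 0 0 0 255;0 0 0 0 255"

```text
time_s: 28.63
tool_pos: [0.5639, 0.2779, 0.1235]
tool_rot: [180.0, -0.0, 24.7]
force: [-0.4, -0.4, -0.7]
grip_width: 0.0597
grasp_force: 5.0
```

Emit:
arm_command:
  series: "0 0 0.4 0 255;0 0 0 0 255;0 0 0 0 255"

```text
time_s: 28.88
tool_pos: [0.5639, 0.2779, 0.1232]
tool_rot: [180.0, -0.0, 24.7]
force: [-0.1, -0.1, -0.9]
grip_width: 0.0596
grasp_force: 5.0
```

Emit:
arm_command:
  series: "0 0 0.4 0 255;0 0 0 0 255;0 0 0 0 255"

```text
time_s: 29.13
tool_pos: [0.564, 0.2779, 0.123]
tool_rot: [180.0, -0.0, 24.7]
force: [0.3, 0.2, 1.7]
grip_width: 0.0596
grasp_force: 5.0
```

Emit:
arm_command:
  series: "0 0 0.4 0 255;0 0 0 0 255;0 0 0 0 255"

```text
time_s: 29.38
tool_pos: [0.5641, 0.278, 0.1229]
tool_rot: [180.0, -0.0, 24.7]
force: [-0.4, -1.9, 5.1]
grip_width: 0.0594
grasp_force: 5.0
```

Contact where predicted (0.123). I'll relieve the side force and check before letting go.

Emit:
arm_command:
  series: "-0.2 0.4 -0.5 0 255;0 0 0 0 255;0 0 0 0 255"
  squeeze: 3

```text
time_s: 29.63
tool_pos: [0.5639, 0.2779, 0.1229]
tool_rot: [-180.0, -0.0, 24.7]
force: [0.7, 1.0, 3.4]
grip_width: 0.0599
grasp_force: 3.0
```

Emit:
arm_command:
  series: "0 0 0.3 0 255;0 0 0 0 255;0 0 0 0 255"

```text
time_s: 29.88
tool_pos: [0.5639, 0.2779, 0.1227]
tool_rot: [-180.0, -0.0, 24.8]
force: [0.8, 0.4, 3.8]
grip_width: 0.0596
grasp_force: 3.0
```

Emit:
arm_command:
  series: "0 0 -0.4 0 255;0 0 -0.2 0 255;0 0 0 0 255;0 0 0 0 60;0 0 0 0 40;0 0 0 0 20;0 0 0 0 0;0 0 0 0 0;0 0 0 0 0"

```text
time_s: 30.63
tool_pos: [0.5636, 0.2774, 0.123]
tool_rot: [180.0, 0.0, 24.7]
force: [0.4, 0.3, -0.9]
grip_width: 0.0853
grasp_force: 0.0
```

Emit:
arm_command:
  series: "0 0 -3 0 0;0 0 -6 0 0;0 0 -15 0 0;0 0 -25 0 0;0 0 -30 0 0;0 0 -30 0 0;-25 0 0 0 0;-25 0 0 0 0;-25 0 0 0 0;-25 0 0 0 0;0 0 0 0 0;0 0 0 0 0"

```text
time_s: 31.63
tool_pos: [0.4728, 0.2353, 0.2332]
tool_rot: [179.9, -0.1, 24.7]
force: [1.0, -0.6, -0.2]
grip_width: 0.0871
grasp_force: 0.0
```

Run:
```python
from h import *
from h import cam
o=telemetry.get_obs();w=cams.read_camera("wrist");d=cams.read_camera("side");s=cams.read_camera("scene")
for n,i in(("w",w),("d",d),("s",s)): cv2.imwrite(f"pics/f_{n}.png",i)
print(o["tool_pos"],o["force"],o["time_s"])
C=(.5628,.2770)
for n,i in(("side",d),("scene",s)):
  c=cam(n); g=cv2.cvtColor(i,cv2.COLOR_BGR2GRAY).astype(int)
  for z in(.03,.089,.122,.155): print(n,z,proj(c,(*C,z)))
  x=int(proj(c,(*C,.1))[0]); y0=int(proj(c,(*C,.165))[1])-12
  print(n,x,[(y0+k,int(v)) for k,v in enumerate(g[y0:y0+70,x-2:x+3].mean(1))])
```

```text
[0.47277914 0.23533092 0.23315413] [ 1.0152119  -0.60862517 -0.20689254] 31.6333
side 0.03 [247.5 357. ]
side 0.089 [245.7 338.5]
side 0.122 [244.6 327.7]
side 0.155 [243.5 316.5]
side 245 [(301, 186), (302, 186), (303, 186), (304, 186), (305, 173), (306, 137), (307, 107), (308, 103), (309, 104), (310, 101), (311, 103), (312, 102), (313, 103), (314, 103), (315, 104), (316, 103), (317, 104), (318, 104), (319, 104), (320, 104), (321, 104), (322, 104), (323, 104), (324, 104), (325, 104), (326, 115), (327, 114), (328, 100), (329, 93), (330, 93), (331, 93), (332, 93), (333, 92), (334, 92), (335, 91), (336, 85), (337, 88), (338, 117), (339, 111), (340, 95), (341, 93), (342, 93), (343, 93), (344, 92), (345, 93), (346, 90), (347, 89), (348, 120), (349, 122), (350, 96), (351, 88), (352, 89), (353, 90), (354, 91), (355, 89), (356, 90), (357, 90), (358, 90), (359, 89), (360, 89), (361, 90), (362, 91), (363, 90), (364, 90), (365, 90), (366, 90), (367, 89), (368, 91), (369, 89), (370, 89)]
scene 0.03 [390.1 206.2]
scene 0.089 [392.5 192.8]
scene 0.122 [393.9 184.9]
scene 0.155 [395.4 176.6]
scene 393 [(162, 148), (163, 147), (164, 148), (165, 150), (166, 151), (167, 146), (168, 127), (169, 93), (170, 74), (171, 74), (172, 72), (173, 73), (174, 74), (175, 73), (176, 73), (177, 74), (178, 72), (179, 72), (180, 72), (181, 72), (182, 73), (183, 77), (184, 84), (185, 73), (186, 70), (187, 68), (188, 69), (189, 70), (190, 67), (191, 70), (192, 78), (193, 75), (194, 72), (195, 68), (196, 69), (197, 70), (198, 68), (199, 74), (200, 94), (201, 80), (202, 68), (203, 67), (204, 70), (205, 68), (206, 70), (207, 69), (208, 69), (209, 70), (210, 68), (211, 69), (212, 69), (213, 69), (214, 69), (215, 71), (216, 71), (217, 80), (218, 95), (219, 105), (220, 109), (221, 109), (222, 108), (223, 109), (224, 109), (225, 109), (226, 109), (227, 108), (228, 109), (229, 99), (230, 87), (231, 96)]
```

Run:
```python
from h import *
for n,C,rows in(("d","side",range(312,366,4)),("s","scene",range(172,214,4))):
  g=cv2.GaussianBlur(cv2.cvtColor(cv2.imread(f"pics/f_{n}.png"),cv2.COLOR_BGR2GRAY),(3,3),0).astype(float)
  x0=245 if n=="d" else 393; c=cam(C)
  out=[]
  for y in rows:
    dg=np.diff(g[y]); l=x0-22+np.argmin(dg[x0-22:x0-6]); r=x0+6+np.argmax(dg[x0+6:x0+22]); out.append((y,int(l),int(r),(l+r)/2+.5))
  print(n,out)
```

```text
d [(312, 231, 257, np.float64(244.5)), (316, 229, 258, np.float64(244.0)), (320, 229, 259, np.float64(244.5)), (324, 229, 259, np.float64(244.5)), (328, 230, 263, np.float64(247.0)), (332, 230, 260, np.float64(245.5)), (336, 230, 260, np.float64(245.5)), (340, 231, 258, np.float64(245.0)), (344, 230, 260, np.float64(245.5)), (348, 224, 259, np.float64(242.0)), (352, 234, 260, np.float64(247.5)), (356, 234, 260, np.float64(247.5)), (360, 235, 260, np.float64(248.0)), (364, 236, 260, np.float64(248.5))]
s [(172, 386, 404, np.float64(395.5)), (176, 384, 406, np.float64(395.5)), (180, 383, 406, np.float64(395.0)), (184, 383, 407, np.float64(395.5)), (188, 382, 411, np.float64(397.0)), (192, 382, 414, np.float64(398.5)), (196, 381, 401, np.float64(391.5)), (200, 381, 401, np.float64(391.5)), (204, 381, 400, np.float64(391.0)), (208, 380, 399, np.float64(390.0)), (212, 380, 399, np.float64(390.0))]
```

```bash
python3 -c "
from cell import env
print(env.sign_off())"
```

```text
the job is handed in; nothing more can be done
None
```

The job is handed in at about 32 s: the hopper rests upright in the beaker and the cup in the hopper, both released. The final camera check showed the stack upright and the beaker in place, and I kept clear of the carton, scoop and sachet box. The hopper met about 9 N while it was being seated, well under the 20 N jam level.

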